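Hold the amplifier module pressed home behind the test nest's lip

TASK

The amplifier module has to be measured in the test nest: first take the blue cleaning pen from its stand, wipe its tip slowly along the whole of the nest's copper contact bar from the left end to the right end, and stand the pen back in its stand. Then bring the module to the nest with its coaxial connector towards the robot, press it down onto the spring pins and push it in behind the blue lip until its far edge meets the stop and it lies flat and fully home. The pins lift it as soon as it is let go, so finish with the gripper still holding it pressed home for the reading; do not force anything, and leave the other things on the bench where they are.

Things in the scene. Friction and masses are not known exactly. Their poses are not given: they have to be found in the camera images.
- nest: Test nest, fixed on the 2 mm bench mat: dark base plate 124x116x8 mm with an aluminium body 88 mm wide, 33 mm high. Origin: centre of the underside; x points to the lip (away from the robot), y left, z up. Seat height z=34 mm. The module is fully home when its origin is at x=0, y=0, z=34 mm of this frame with the same axes; its 54 mm long plate then meets the stop wall's face at x=+27 mm.
- nest_lip (a point): Middle of the blue lip's lower edge: nest x=+19, y=0, z=39.9 mm; nest axes. From here to the stop the lip overhangs the plate, underside 5.9 mm above the seat, top at nest z=44 mm (screw heads to 47). In front of it a turned-up lead-in begins at nest x=+14.5 mm, its lower face 6 to 9 mm above the seat. The plate goes under the lip from the robot's side.
- nest_entry (a point): Where the module's origin can be lowered clear of the lip before it is pushed 14 mm in +x: nest x=-14, y=0, z=34 mm; nest axes. Black side guides run from nest x=-38 to +24 mm, 67 mm apart inside at the seat, flared to 73 mm at their tops (6 mm above the seat; keep fingers above that). The seat is the tops of the copper bar and of a near steel rest.
- contact_bar: Copper contact bar across the nest, 10 mm (x) by 58 mm (y), level. Origin: centre of its top face, at nest x=+5, y=0, z=34 mm; same axes as the nest: left end y=+29 mm, right end y=-29 mm. Open above; the lip's lead-in, 9 mm ahead, and the side guides beyond the ends are the nearest things.
- pin_1 (a joint): Leftmost (y=+18 mm) of four brass spring pins in a row across the nest at nest x=-15 mm; the others at y=+6, -6, -18 mm. Value in m: 0 = up, 4 mm above the seat; about 0.004 with the module pressed home; at most 0.0055. Each pushes back with 0.7 N at first, 2.1 N at 4 mm (8.4 N for all four).
- pin_4 (a joint): Rightmost (y=-18 mm) of the spring pins; same values.
- module: Amplifier module, about 90 g: aluminium plate 54 mm (x) by 64 mm (y), 4 mm thick, green board on it (top 5.2 mm), bright steel shield can in the middle. A brass coaxial connector stands out 10 mm from the near edge (-x), to x=-37 mm. Origin: centre of the plate's underside; x points away from the connector, z up. Lies flat on the bench mat (top at z=2 mm).
- module_can (a point): Centre of the shield can's top face, 22 mm above the module's origin and 4 mm nearer the connector (x=-4, y=0); module axes. The can measures 30 mm (x) by 26 mm (y) by 18 mm high: grip it across the 26 mm.
- cleaning_pen: Contact cleaning pen, 35 g, 129 mm long, standing tip down in its stand. Origin: end of the tip when not pressed in; z up along the pen. Tip 4 mm thick, sprung: gives way up to 6 mm (0.6 N at first, 2.4 N at 6 mm). White nose and barrel, 11 mm thick, to z=48 mm; black collar 20 mm wide at z=48 to 52 mm; blue grip from z=52 to 120 mm; black cap.
- pen_grip (a point): Point on the pen's axis 84 mm above its origin, in the blue round grip, 12 mm thick; a thin flat clip stands 2.5 mm proud on its x side from z=95 to 123 mm.
- pen_stand: Pen stand, fixed on the mat: round dark foot 52 mm wide with an upright grey tube, 26 mm wide, 54 mm high in all. Origin: centre of the foot's underside. The tube is open, its bore 15 mm wide; the pen goes in tip first until its collar rests on the top, its origin then on the stand's axis and 6 mm above the stand's origin.
- attenuator_20db: bystander: black finned attenuator, 25x69x25 mm, lying behind the work
- adapter_n_sma: bystander: small metal coaxial adapter with a red ring, 23x38x20 mm, behind the nest
- calculator: bystander: grey pocket calculator, 138x74x15 mm, behind the tool tray
Things that resemble listed ones, but are neither listed nor needed, are in the scene too. Leave any red look-alike of the module alone.

How it is judged:
By the outcome, as a careful person would: the job done as asked, in the order asked, and still so for the second after the job is handed in, while the arm keeps its last pose, push and grip.
It also fails if it takes over 61 s, if anything falls off the work surface, if the arm or the gripper's body presses on something with over 40 N, if the wrist force passes 120 N, or if a joint passes its speed limit or range.

ROBOT

A 6-joint arm with a two-finger parallel gripper is mounted at the origin on a cart in front of the work surface, level with it; the furniture and walls round the work are solid. World frame = base frame: x ahead of the robot, y to its left, z up, the work surface at z = 0. Lengths are in m, angles in rad, forces in N, time in s.
With the tool pointing down it reaches from about 0.35 to 0.85 m from the base axis. Payload 8.1 kg.
Tool frame: the origin (TCP) lies between the finger pads; the fingertips stand 11 mm ahead of it and the grasp point (between the pads) lies 8 mm behind it (robot.tips_ahead is the distance from the TCP to the fingertips, in m); z points along the fingers, y is the line along which they close (so a half turn about z gives the same grasp; the last joint's range is limited). The gripper opens to 93 mm and grips with 3 to 60 N. Pads are 15 mm wide; open, the fingers measure 128 mm over their backs; the gripper's body (75 mm by 188 mm) begins 65 mm behind the grasp point.
Start: joints at [-1.359, 0.13, 1.488, -0, 1.523, -0.085], TCP at [0.175, -0.574, 0.23] pointing down, gripper open.
Joint ranges: [-2.96, 2.96], [-0.89, 2.26], [0.02, 2.5], [-1.34, 4.48], [0, 2.73], [-2.66, 2.66]. Speed limits (rad/s): [2.39, 2.39, 2.79, 3.14, 3.14, 3.14].

INTERFACE

Orientations are given as a rotation vector (axis times angle).
In Python, from plant import robot gives the robot as it stands. The module is installed in compiled form; this text tells all that it offers.
- The arm moves only by the tool move_arm, never from a script. Its argument "deltas" is one flat list of numbers, 7 for each row, row after row: the shift along the tool's x, y, z in m, then the turn, a rotation vector about the tool's x, y, z in rad, then the opening, from 0 (shut) to 1 (fully open). A call has 1 to 12 rows; each row is the pose to reach, as a shift and turn from the pose commanded when the call began, along the tool's axes at that moment; what a row does not reach only later rows make up. A row lasts 1/8 s, in which the tool goes at most 62.5 mm and 10.7 degrees, less where a joint would pass 70% of its speed; a pose out of reach is approached as far as the arm can. A call with a gripper value outside its range is refused whole. The fingers move at their own pace and stop on an object; "squeeze" is the grip in N (left out, the last holds). Time passes only in rows, so rows that repeat a pose let the fingers close. It gives the time, the measured TCP pose, the force, the opening and the grip force at its end, in the units of the state.
- robot.read_state(): the state, without advancing time (a new reading comes with each control period).
- robot.read_camera(name): name is "side" or "top" or "wrist"; returns (picture, depth): 480x640x3 uint8, red, green, blue; 480x640 float32, m along the optical axis (not along the pixel's ray), 0 where there is no reading.
- robot.camera_model(name): a dict with "K" (3x3 intrinsics, pixels), "R" (3x3) and "t" (3): a world point X has camera coordinates R X + t; the wrist camera has in their place "tool_from_camera" (4x4, takes a point from camera to tool coordinates, whose origin is the TCP and whose axes are the flange's). Camera axes: x right, y down, z forward; pixel columns grow to the right and rows downward; lengths in m; the calibration is good to about 2 mm. A picture is of the moment at which its call begins: read the wrist's pose just before it. camera_model takes no time and is no camera call.
- robot.close_job(): hands the job in; it is judged then, once.
Trained networks look in the newest picture that a camera, given by its name, has taken for a name from the list of things; names that differ only in an ending like _2 or _b are one class to them, and where a whole thing is asked for, a point or a joint stands for the part that bears it (a point fixed in the world has none). Each returns a list of dicts, best first, with "confidence" (0 to 1); they miss things now and then, are a little off and sometimes report something else, mostly with a low value. They report only what shows in the picture. A call takes as long as a camera call. They do not tell look-alikes from the thing itself.
- robot.recognise(camera, label): "uv" ([column, row] in pixels, amid what is visible of it).
The state is a dict: "t": time; "q": joint angles; "dq": joint speeds; "joint_torque": joint torques, N m; "tool_pos": TCP position; "orientation": TCP orientation; "force": force on the tool from outside, world axes, zero at the start; "wrist_torque": the same for the moment, N m; "opening": finger opening in m; "gripper_force": force on a finger pad.
Only numpy, scipy, OpenCV 4.12 (cv2) and the standard library are available. Lean on these libraries where they do the work, as an engineer would, in place of code of your own. Each camera call takes 0.05 s, during which the arm holds its last target. There are 200 camera calls.

## Working session

There is one attempt and no reset: what is moved stays moved. The work goes in short steps, Python scripts to look and compute and a tool call to move; the robot and the scene stay as the last step left them, time stands still between calls to the robot, and variables do not carry over. Pictures are saved under pics/ and viewed, at most 10 in all, crops included, and the job is handed in when it is done.

Besides the shell and the picture viewer there is one more tool, called as name(argument=value, ...) on one line, values as JSON. move_arm: Moves the arm, as the interface text tells. Its arguments: {"type":"object","properties":{"deltas":{"type":"array","items":{"type":"number"}},"squeeze":{"type":"number"}},"required":["deltas"]}

```bash
mkdir -p pics
cat > h.py <<'E'
import numpy as np, cv2
from scipy.spatial.transform import Rotation as Rn
from plant import robot
def shot(c,name=None):
    s=robot.read_state(); im,d=robot.read_camera(c)
    if name: cv2.imwrite('pics/'+name+'.png',im[:,:,::-1])
    return s,im,d
def cam2world(c,s):
    m=robot.camera_model(c); K=np.array(m['K'])
    if c=='wrist':
        T=np.eye(4);T[:3,:3]=Rn.from_rotvec(s['orientation']).as_matrix();T[:3,3]=s['tool_pos']
        M=T@np.array(m['tool_from_camera'])
    else:
        R=np.array(m['R']);M=np.eye(4);M[:3,:3]=R.T;M[:3,3]=-R.T@np.array(m['t'])
    return K,M
def cloud(c,s,d):
    K,M=cam2world(c,s); v,u=np.mgrid[0:480,0:640]
    P=np.stack([(u-K[0,2])/K[0,0]*d,(v-K[1,2])/K[1,1]*d,d],-1)
    return P@M[:3,:3].T+M[:3,3]
E
python3 - <<'E'
from h import *
s=robot.read_state();print({k:np.round(v,3) for k,v in s.items()},robot.tips_ahead)
print(np.round(Rn.from_rotvec(s['orientation']).as_matrix(),3), np.round(robot.camera_model('wrist')['tool_from_camera'],3))
for c in['top','side']:
    s,im,d=shot(c,c); P=cloud(c,s,d); np.savez('pics/'+c,P=P,im=im)
    for l in['nest','contact_bar','module','module_can','cleaning_pen','pen_grip','pen_stand']:
        for r in robot.recognise(c,l)[:3]:
            u,v=np.round(r['uv']).astype(int);print(c,l,round(r['confidence'],2),u,v,np.round(P[v,u],3))
E
```

```text
{'t': np.float64(0.0), 'q': array([-1.359,  0.131,  1.489, -0.   ,  1.523, -0.085]), 'dq': array([-0.   ,  0.   , -0.001,  0.003, -0.001,  0.   ]), 'joint_torque': array([-0.0000e+00, -5.5985e+01, -4.9176e+01,  7.7000e-02,  3.5000e-02,
       -0.0000e+00]), 'tool_pos': array([ 0.175, -0.573,  0.229]), 'orientation': array([-3.105, -0.464,  0.   ]), 'force': array([-0.487,  0.233,  0.071]), 'wrist_torque': array([ 0.013, -0.027, -0.075]), 'gripper_force': np.float64(0.0), 'opening': np.float64(0.093)} 0.011
[[ 0.956  0.292 -0.   ]
 [ 0.292 -0.956  0.002]
 [ 0.    -0.002 -1.   ]] [[ 0.001 -0.971 -0.241  0.067]
 [ 1.     0.001  0.001  0.   ]
 [-0.001 -0.241  0.971 -0.156]
 [ 0.     0.     0.     1.   ]]
top nest 0.61 286 291 [0.502 0.097 0.037]
top contact_bar 0.49 289 281 [0.523 0.092 0.037]
top contact_bar 0.26 398 319 [ 0.456 -0.128  0.025]
top module 0.91 218 276 [0.531 0.238 0.019]
top module 0.64 399 319 [ 0.457 -0.13   0.022]
top module 0.52 164 317 [0.432 0.314 0.121]
top module_can 0.66 398 318 [ 0.458 -0.128  0.023]
top module_can 0.65 218 274 [0.534 0.238 0.022]
top pen_grip 0.51 167 317 [0.435 0.314 0.097]
side nest 0.86 310 309 [0.499 0.118 0.034]
side contact_bar 0.55 307 302 [0.516 0.109 0.038]
side module 0.78 389 272 [ 0.452 -0.114  0.015]
side module 0.72 264 336 [0.536 0.223 0.007]
side module_can 0.73 267 336 [0.531 0.219 0.007]
side module_can 0.63 388 274 [ 0.455 -0.114  0.008]
side cleaning_pen 0.49 265 361 [0.434 0.319 0.09 ]
side pen_grip 0.55 266 364 [0.432 0.319 0.083]
side pen_stand 0.83 267 389 [0.427 0.325 0.018]
side pen_stand 0.59 310 310 [0.497 0.119 0.033]
```

View pics/top.png

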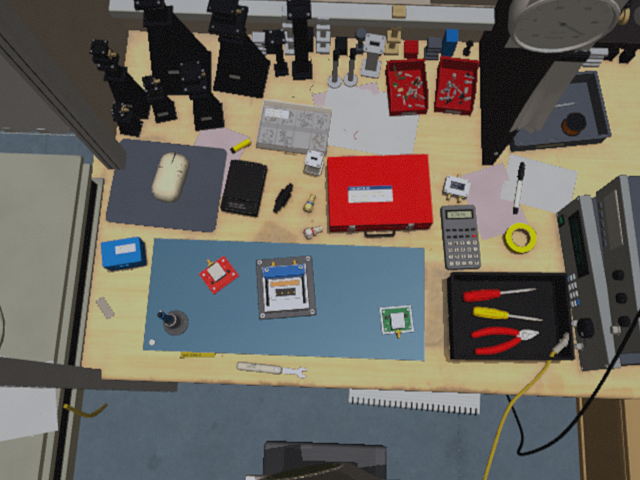

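View pics/side.png

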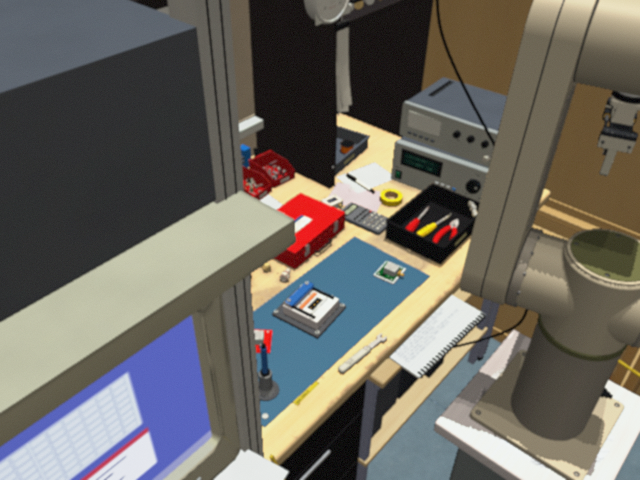

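Top picture: green module at (397,320), red look-alike (218,273), nest (286,288), pen (168,318). Side picture agrees. Moving over the module for a wrist view.

move_arm(deltas=[0.399,-0.341,0,0,0,0.296,1,0.399,-0.341,0,0,0,0.296,1,0.399,-0.341,0,0,0,0.296,1,0.399,-0.341,0,0,0,0.296,1,0.399,-0.341,0,0,0,0.296,1,0.399,-0.341,0,0,0,0.296,1,0.399,-0.341,0,0,0,0.296,1,0.399,-0.341,0,0,0,0.296,1,0.399,-0.341,0,0,0,0.296,1,0.399,-0.341,0,0,0,0.296,1,0.399,-0.341,0,0,0,0.296,1,0.399,-0.341,0,0,0,0.296,1])

```text
t: 2.3
tool_pos: [0.4568, -0.1321, 0.2297]
orientation: [3.141, -0.001, -0.0]
force: [0.9, -0.1, 0.4]
opening: 0.0927
gripper_force: 0.0
```

```bash
cat > m.py <<'E'
from h import *
import sys
c='wrist'; name=sys.argv[1]
s,im,d=shot(c,name); P=cloud(c,s,d); np.savez('pics/'+name,P=P,im=im)
print(round(s['t'],2),np.round(s['tool_pos'],4),np.round(Rn.from_rotvec(s['orientation']).as_matrix(),3).tolist())
for l in sys.argv[2:]:
    for r in robot.recognise(c,l)[:3]:
        u,v=np.round(r['uv']).astype(int);print(l,round(r['confidence'],2),u,v,np.round(P[v,u],4))
E
python3 m.py w1 module module_can
```

```text
2.3 [ 0.4568 -0.1321  0.2297] [[1.0, -0.001, -0.0], [-0.001, -1.0, -0.0], [-0.0, 0.0, -1.0]]
module 0.98 322 213 [ 0.4659 -0.1334  0.0253]
module 0.62 126 26 [0.636  0.0446 0.0185]
module_can 0.74 319 216 [ 0.4628 -0.1304  0.0253]
module_can 0.57 456 53 [ 0.6152 -0.2587  0.0133]
```

```bash
cat > rect.py <<'E'
from h import *
def rect(P,c,r,z0,z1):
    m=(P[...,2]>z0)&(P[...,2]<z1)&(np.hypot(P[...,0]-c[0],P[...,1]-c[1])<r)
    q=P[m]; R=cv2.minAreaRect((q[:,:2]*1000).astype(np.float32))
    return len(q),np.round(R[0],1),np.round(R[1],1),round(R[2],1),np.round(np.median(q[:,2]),4)
E
python3 - <<'E'
from rect import *
f=np.load('pics/w1.npz');P=f['P'];im=f['im']
c=(.46,-.131)
for z in[(.0195,.032),(.005,.032),(.005,.011),(-.005,.004)]:print(z,rect(P,c,.06,*z))
E
```

```text
(0.0195, 0.032) (771, array([ 452.7, -129. ]), array([37.9, 25.8]), 7.4, np.float64(0.0248))
(0.005, 0.032) (3134, array([ 466.3, -127.5]), array([91.5, 93.9]), 48.5, np.float64(0.0081))
(0.005, 0.011) (2235, array([ 466.3, -127.5]), array([91.5, 93.9]), 48.5, np.float64(0.0075))
(-0.005, 0.004) (6377, array([ 459.9, -131. ]), array([118.9, 119.2]), 0.0, np.float64(0.0026))
```

View pics/w1.png

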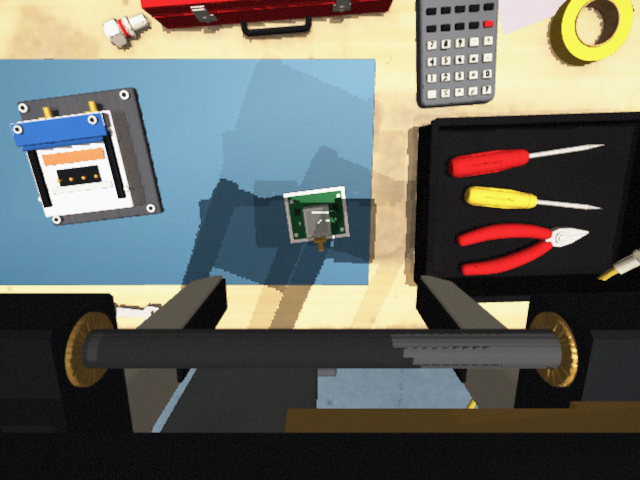

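move_arm(deltas=[0.04,-0.225,0,0,0,0,1,0.04,-0.225,0,0,0,0,1,0.04,-0.225,0,0,0,0,1,0.04,-0.225,0,0,0,0,1,0.04,-0.225,0,0,0,0,1,0.04,-0.225,0,0,0,0,1,0.04,-0.225,0,0,0,0,1])

```text
t: 3.32
tool_pos: [0.4971, 0.0927, 0.2296]
orientation: [3.141, -0.002, -0.0]
force: [0.6, -0.1, 0.6]
opening: 0.093
gripper_force: 0.0
```

```bash
python3 m.py w2 nest contact_bar nest_lip pin_1 pin_4
```

```text
3.33 [0.4971 0.0927 0.2296] [[1.0, -0.001, -0.0], [-0.001, -1.0, -0.0], [-0.0, 0.0, -1.0]]
nest 0.98 312 196 [0.5244 0.1011 0.0356]
nest 0.58 115 271 [0.445  0.3073 0.025 ]
contact_bar 0.68 525 255 [ 0.4623 -0.1185  0.0248]
contact_bar 0.61 312 199 [0.5216 0.1011 0.0363]
nest_lip 0.93 313 196 [0.5244 0.1001 0.036 ]
```

View pics/w2.png

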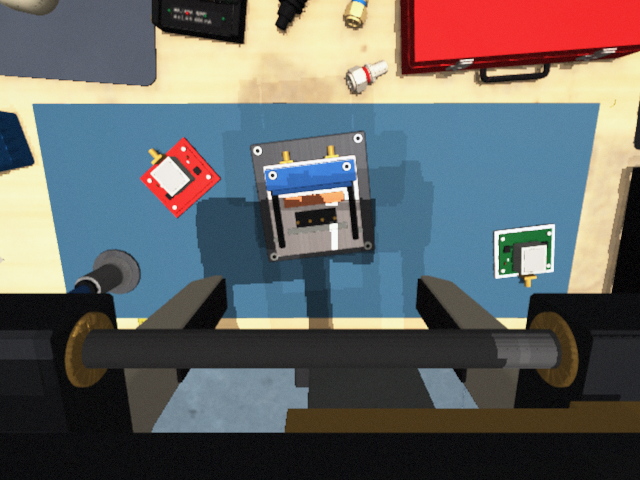

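Wrist 2: nest at (312,196) yawed a few degrees, pins (317,217), copper bar strip (314,199), red look-alike (180,178), pen at (100,280). Going closer to the nest.

move_arm(deltas=[-0.02,0,0.09,0,0,0,1,-0.02,0,0.09,0,0,0,1,-0.02,0,0.09,0,0,0,1,-0.02,0,0.09,0,0,0,1])

```text
t: 4.12
tool_pos: [0.4784, 0.0941, 0.1414]
orientation: [-3.141, -0.001, -0.004]
force: [1.1, 0.5, 0.3]
opening: 0.0931
gripper_force: 0.0
```

```bash
python3 m.py w3 nest contact_bar nest_lip pin_1
python3 - <<'E'
from rect import *
for n in('w2','w3'):
    f=np.load(f'pics/{n}.npz');P=f['P'];im=f['im']
    c=(.51,.096);near=np.hypot(P[...,0]-c[0],P[...,1]-c[1])<.09
    print(n,'base',rect(P,c,.09,.006,.0135),rect(P,c,.09,.006,.08))
    hsv=cv2.cvtColor(im,cv2.COLOR_RGB2HSV);H,S,V=[hsv[...,i].astype(int) for i in range(3)]
    for k,m in dict(blue=(H>100)&(H<120)&(S>150)&(P[...,2]>.035),copper=(H>4)&(H<17)&(S>100)&(P[...,2]>.03),body=(P[...,2]>.03)&(P[...,2]<.06)).items():
        q=P[m&near];R=cv2.minAreaRect((q[:,:2]*1000).astype(np.float32));print(k,len(q),np.round(R[0],1),np.round(R[1],1),round(R[2],1),np.round(np.percentile(q[:,2],[10,50,90]),4))
E
```

```text
4.12 [0.4784 0.0941 0.1414] [[1.0, 0.001, 0.002], [0.001, -1.0, 0.0], [0.002, -0.0, -1.0]]
nest 0.65 312 184 [0.5246 0.1004 0.0361]
contact_bar 0.57 314 187 [0.5225 0.0989 0.0372]
nest_lip 0.92 313 186 [0.5232 0.0996 0.0366]
w2 base (4601, array([518. ,  97.6]), array([124.3, 119.4]), 6.9, np.float64(0.0105)) (13288, array([518. ,  97.6]), array([124.3, 119.4]), 6.9, np.float64(0.0354))
blue 2227 [529.4  91.8] [ 69.2 120.9] 10.8 [0.0453 0.0465 0.0483]
copper 883 [517.8  92.2] [ 84.9 107.4] 25.2 [0.0358 0.037  0.3276]
body 8275 [513.4  98.6] [90.8 88. ] 6.8 [0.035  0.0366 0.0468]
w3 base (7450, array([518. ,  99.4]), array([124.3, 116.4]), 6.9, np.float64(0.0106)) (23174, array([518. ,  99.4]), array([124.3, 116.4]), 6.9, np.float64(0.0355))
blue 4046 [515.9  87.8] [119.4  85.2] 89.5 [0.0454 0.0465 0.0475]
copper 1171 [510.   91.5] [ 70.8 102.3] 0.8 [0.0358 0.0368 0.2322]
body 15042 [513.   98.7] [90.3 88.4] 6.9 [0.035  0.0366 0.0468]
```

View pics/w3.png

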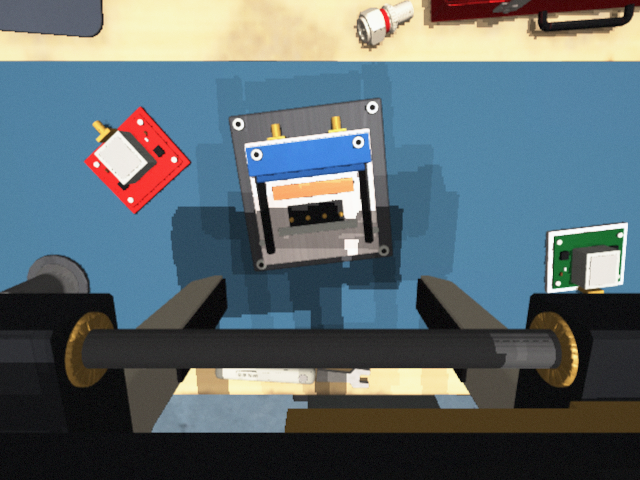

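Run:
```python
from rect import *
f=np.load('pics/w3.npz');P=f['P'];im=f['im']
hsv=cv2.cvtColor(im,cv2.COLOR_RGB2HSV);H,S,V=[hsv[...,i].astype(int) for i in range(3)]
def to(P,y=np.radians(6.9)):
    d=P[...,:2]*1000-np.array([518,99.4]);return np.stack([d[...,0]*np.cos(y)+d[...,1]*np.sin(y),-d[...,0]*np.sin(y)+d[...,1]*np.cos(y)],-1)
N=to(P); box=(abs(N[...,0])<70)&(abs(N[...,1])<64)
for k,m in dict(blue=(H>100)&(H<120)&(S>150)&(P[...,2]>.035),copper=(H>4)&(H<20)&(S>90)&(P[...,2]>.03)&(N[...,0]<15)&(N[...,0]>-5),white=(P[...,2]>.03)&(P[...,2]<.034)).items():
    m&=box;q=P[m];R=cv2.minAreaRect((q[:,:2]*1000).astype(np.float32));print(k,len(q),np.round(R[0],1),np.round(R[1],1),round(R[2],1),np.percentile(N[m],[1,50,99],axis=0).round(1).tolist(),np.median(q[:,2]).round(4))
f=np.load('pics/w1.npz');P=f['P']
for z in[(.0235,.032),(.0195,.032),(.0055,.011),(.0055,.032)]:
    for r in(.047,.052):print(z,rect(P,(.463,-.129),r,*z))
im=f['im'];hsv=cv2.cvtColor(im,cv2.COLOR_RGB2HSV);H,S,V=[hsv[...,i].astype(int) for i in range(3)]
g=(H>45)&(H<85)&(S>80)&(np.hypot(P[...,0]-.463,P[...,1]+.129)<.06);q=P[g];R=cv2.minAreaRect((q[:,:2]*1000).astype(np.float32));print('green',R,len(q))
```

```text
blue 4044 [515.9  91.5] [111.9  85.2] 89.5 [[-19.5, -40.5], [24.1, -0.2], [36.0, 41.1]] 0.0465
copper 1989 [518.6 115.7] [12.1 89.4] 10.1 [[-4.8, -27.0], [0.0, 26.7], [8.0, 43.6]] 0.0379
white 76 [513.   98.7] [90.3 88.4] 6.9 [[-50.1, -44.1], [-6.4, 9.8], [40.1, 44.1]] 0.0338
(0.0235, 0.032) (714, array([ 456.6, -128.5]), array([29.9, 25.8]), 7.3, np.float64(0.0248))
(0.0235, 0.032) (714, array([ 456.6, -128.5]), array([29.9, 25.8]), 7.3, np.float64(0.0248))
(0.0195, 0.032) (771, array([ 452.7, -129. ]), array([37.9, 25.8]), 7.4, np.float64(0.0248))
(0.0195, 0.032) (771, array([ 452.7, -129. ]), array([37.9, 25.8]), 7.4, np.float64(0.0248))
(0.0055, 0.011) (2182, array([ 460.4, -128. ]), array([54.1, 64. ]), 7.2, np.float64(0.0076))
(0.0055, 0.011) (2184, array([ 461.4, -128.9]), array([69.4, 76.9]), 22.8, np.float64(0.0076))
(0.0055, 0.032) (3081, array([ 455.4, -128.7]), array([64.3, 64. ]), 7.2, np.float64(0.0081))
(0.0055, 0.032) (3083, array([ 460.1, -129.7]), array([70.8, 78. ]), 24.0, np.float64(0.0081))
green ((464.74560546875, -127.50835418701172), (108.13720703125, 58.510826110839844), 89.6832046508789) 1938
```

move_arm(deltas=[0,-0.03,-0.1,0,0,0,1,-0.02,-0.07,-0.1,0,0,0,1,-0.058,-0.224,-0.1,0,0,0,1,-0.058,-0.224,-0.1,0,0,0,1,-0.058,-0.224,-0.1,0,0,0,1,-0.058,-0.224,-0.1,0,0,0,1,-0.058,-0.224,-0.1,0,0,0,1,-0.058,-0.224,-0.1,0,0,0,1])

```text
t: 5.38
tool_pos: [0.4195, 0.3169, 0.2398]
orientation: [3.141, -0.001, 0.0]
force: [-0.3, 0.4, 0.1]
opening: 0.0931
gripper_force: 0.0
```

```bash
python3 m.py w4 pen_grip pen_stand cleaning_pen
python3 - <<'E'
from rect import *
f=np.load('pics/w4.npz');P=f['P'];im=f['im']
cv2.imwrite('pics/w4c.png',cv2.resize(im[130:300,230:410,::-1],None,fx=3,fy=3,interpolation=2))
for z in((.006,.03),(.05,.062),(.064,.09),(.09,.12),(.125,.16)):
    try:print(z,rect(P,(.432,.318),.04,*z))
    except Exception as e:print(z,'-')
E
```

```text
5.38 [0.4195 0.3169 0.2398] [[1.0, -0.001, 0.0], [-0.001, -1.0, -0.0], [0.0, 0.0, -1.0]]
pen_grip 0.65 321 207 [0.4432 0.3167 0.0939]
pen_stand 0.93 320 193 [0.4501 0.3176 0.0493]
cleaning_pen 0.86 319 211 [0.4459 0.3181 0.1329]
(0.006, 0.03) (901, array([438.2, 317.7]), array([48.4, 49.5]), 0.1, np.float64(0.0074))
(0.05, 0.062) (348, array([438.9, 318. ]), array([25.4, 22.9]), 86.1, np.float64(0.0574))
(0.064, 0.09) (46, array([440.8, 317.6]), array([11.7,  5.1]), 81.4, np.float64(0.0766))
(0.09, 0.12) (66, array([442.2, 318.2]), array([ 7.7, 11.5]), 0.7, np.float64(0.1061))
(0.125, 0.16) (210, array([438.4, 318.7]), array([12.4, 11.3]), 38.6, np.float64(0.1353))
```

View pics/w4c.png

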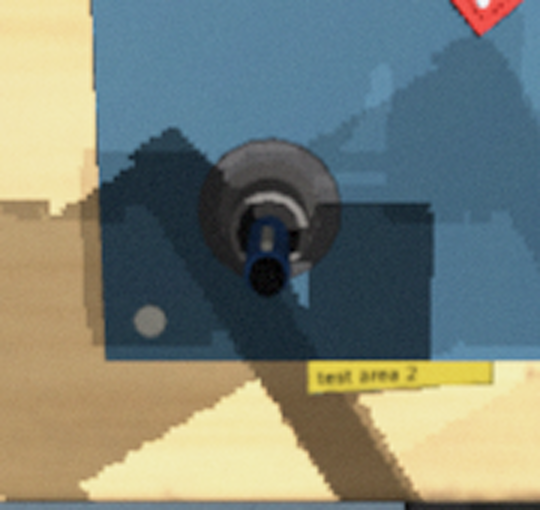

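Crop: pen's cap at about crop (268,275), its clip on the far (+x) side; closing along y is clear of it.

move_arm(deltas=[0.019,-0.001,0.0,0,0,0,0.6,0.019,-0.001,0.06,0,0,0,0.5,0.019,-0.001,0.115,0,0,0,0.5,0.019,-0.001,0.156,0,0,0,0.5,0.019,-0.001,0.156,0,0,0,0.3,0.019,-0.001,0.156,0,0,0,0,0.019,-0.001,0.156,0,0,0,0,0.019,-0.001,0.156,0,0,0,0,0.019,-0.001,0.156,0,0,0,0,0.019,-0.001,0.156,0,0,0,0,0.019,-0.001,0.156,0,0,0,0], squeeze=20)

```text
t: 6.95
tool_pos: [0.4388, 0.3195, 0.085]
orientation: [-3.141, -0.001, -0.003]
force: [-0.6, 0.5, 6.6]
opening: 0.0117
gripper_force: 20.0
```

move_arm(deltas=[0,0,-0.03,0,0,0,0,0,0,-0.06,0,0,0,0,0,0,-0.09,0,0,0,0,0,0,-0.09,0,0,0,0,0.081,0.19,-0.09,0,0,0,0,0.081,0.19,-0.09,0,0,0,0,0.081,0.19,-0.09,0,0,0,0,0.081,0.19,-0.09,0,0,0,0,0.081,0.19,-0.09,0,0,0,0,0.081,0.19,-0.09,0,0,0,0])

```text
t: 8.2
tool_pos: [0.5184, 0.1302, 0.1729]
orientation: [-3.141, -0.002, 0.002]
force: [-0.2, 0.9, -0.7]
opening: 0.0119
gripper_force: 20.0
```

```bash
python3 m.py w5 cleaning_pen
python3 - <<'E'
from rect import *
f=np.load('pics/w5.npz');P=f['P'];im=f['im'];s=robot.read_state();print(s['force'],s['opening'])
cv2.imwrite('pics/w5c.png',cv2.resize(im[110:310,210:430,::-1],None,fx=3,fy=3,interpolation=2))
p=s['tool_pos']
for z in((.085,.098),(.098,.11),(.11,.14),(.14,.15),(.15,.17),(.17,.2)):
    m=(P[...,2]>z[0])&(P[...,2]<z[1])&(np.hypot(P[...,0]-p[0],P[...,1]-p[1])<.03)
    if m.any():print(z,m.sum(),np.percentile(P[m],[2,50,98],axis=0).round(4).tolist())
E
```

```text
8.2 [0.5184 0.1302 0.1729] [[1.0, 0.002, -0.001], [0.002, -1.0, 0.0], [-0.001, -0.0, -1.0]]
cleaning_pen 0.97 319 302 [0.5232 0.1308 0.1824]
cleaning_pen 0.22 418 89 [0.635  0.0535 0.0205]
[-0.7802012  -0.18230455 -0.4515853 ] 0.01184543690997522
(0.098, 0.11) 14 [[0.5186, 0.128, 0.0995], [0.5192, 0.1293, 0.1018], [0.5204, 0.1313, 0.1098]]
(0.11, 0.14) 89 [[0.5197, 0.1253, 0.1105], [0.5218, 0.13, 0.1246], [0.5229, 0.1341, 0.1304]]
(0.14, 0.15) 328 [[0.5182, 0.1225, 0.1444], [0.5239, 0.1295, 0.1483], [0.527, 0.1369, 0.1497]]
(0.15, 0.17) 559 [[0.5185, 0.115, 0.1508], [0.523, 0.13, 0.1649], [0.5286, 0.1449, 0.1699]]
(0.17, 0.2) 2147 [[0.519, 0.1113, 0.1705], [0.5279, 0.1296, 0.184], [0.5288, 0.1482, 0.1995]]
```

View pics/w5c.png

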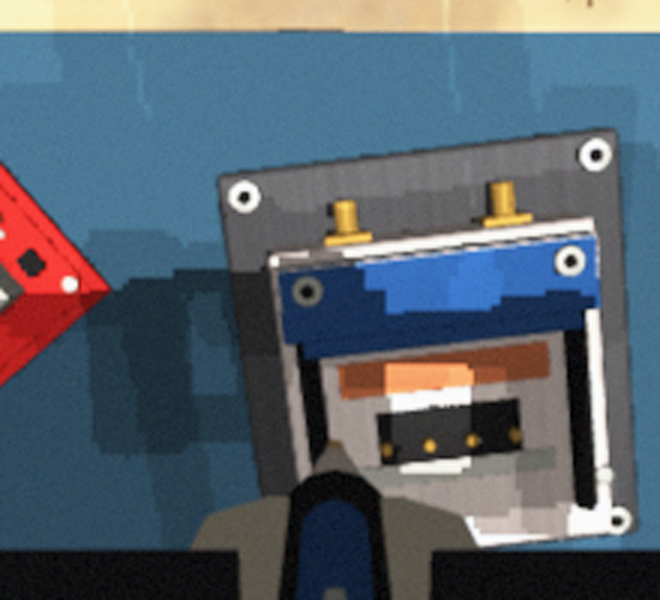

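Crop: pen held upright, tip at crop (335,445), nest's bar strip at (440,372) with its left end near (340,382).

move_arm(deltas=[0.001,0,0.03,0,0,0,0,0.001,0,0.05,0,0,0,0,0.001,0,0.05,0,0,0,0,0.001,0,0.05,0,0,0,0])

```text
t: 8.8
tool_pos: [0.5204, 0.1298, 0.1245]
orientation: [-3.141, -0.003, -0.001]
force: [0.0, 0.7, -0.2]
opening: 0.0117
gripper_force: 20.0
```

```bash
python3 m.py w6
python3 - <<'E'
from rect import *
f=np.load('pics/w6.npz');P=f['P'];im=f['im'];s=robot.read_state();print(s['force'])
cv2.imwrite('pics/w6c.png',cv2.resize(im[130:300,230:400,::-1],None,fx=3.5,fy=3.5,interpolation=2))
p=s['tool_pos']
for z in((.042,.049),(.049,.053),(.053,.06),(.06,.09),(.09,.1)):
    m=(P[...,2]>z[0])&(P[...,2]<z[1])&(np.hypot(P[...,0]-p[0],P[...,1]-p[1])<.012)
    if m.any():print(z,m.sum(),np.percentile(P[m],[2,50,98],axis=0).round(4).tolist())
E
```

```text
8.8 [0.5204 0.1298 0.1245] [[1.0, 0.002, 0.001], [0.002, -1.0, 0.0], [0.001, -0.0, -1.0]]
[0.3581244  0.26921585 0.48605078]
(0.042, 0.049) 199 [[0.5127, 0.1223, 0.0423], [0.5291, 0.131, 0.0458], [0.5325, 0.1376, 0.0477]]
(0.049, 0.053) 7 [[0.5206, 0.1277, 0.0503], [0.5213, 0.129, 0.0525], [0.5215, 0.1308, 0.0529]]
(0.053, 0.06) 5 [[0.5211, 0.1284, 0.0542], [0.5217, 0.1296, 0.0551], [0.5226, 0.1302, 0.0595]]
(0.06, 0.09) 92 [[0.5218, 0.1249, 0.0613], [0.524, 0.1293, 0.0757], [0.5249, 0.1337, 0.0818]]
(0.09, 0.1) 168 [[0.5203, 0.1219, 0.0961], [0.5263, 0.1291, 0.0994], [0.5291, 0.1369, 0.1]]
```

View pics/w6c.png

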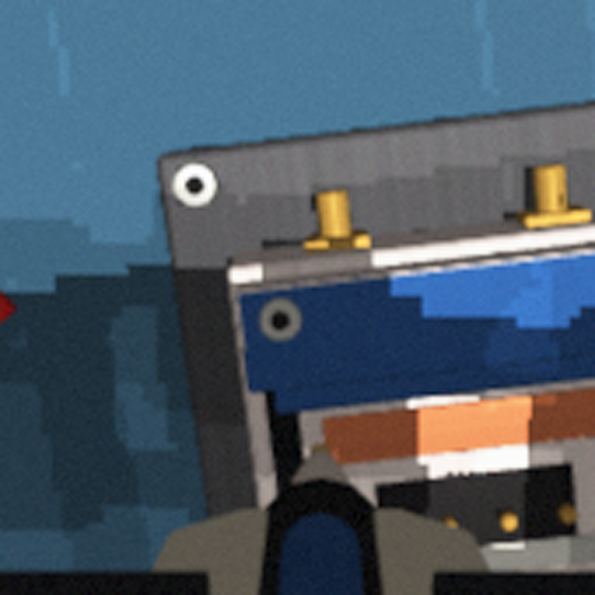

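Crop: tip at crop (320,448), just over the left end of the copper bar (bar rows 415–465, left end column ≈325). Shift 1 mm inward and press.

move_arm(deltas=[0,0.001,0.005,0,0,0,0,0,0.001,0.01,0,0,0,0,0,0.001,0.0125,0,0,0,0,0,0.001,0.0145,0,0,0,0,0,0.001,0.0145,0,0,0,0,0,0.001,0.0145,0,0,0,0])

```text
t: 9.6
tool_pos: [0.5202, 0.128, 0.1093]
orientation: [3.142, 0.001, 0.0]
force: [0.4, -0.2, 1.3]
opening: 0.0115
gripper_force: 20.0
```

move_arm(deltas=[0,-0.0008,0,0,0,0,0,0,-0.0008,0,0,0,0,0,0.0001,0.001,0,0,0,0,0,0.0003,0.003,0,0,0,0,0,0.0006,0.005,0,0,0,0,0,0.0008,0.007,0,0,0,0,0,0.0011,0.009,0,0,0,0,0,0.0013,0.011,0,0,0,0,0,0.0015,0.0127,0,0,0,0,0,0.0017,0.0144,0,0,0,0,0,0.0019,0.0161,0,0,0,0,0,0.0022,0.0178,0,0,0,0])

```text
$.deltas: bad value
```

move_arm(deltas=[0.0002,0.0016,0,0,0,0,0,0.0004,0.0032,0,0,0,0,0,0.0006,0.0048,0,0,0,0,0,0.0008,0.0064,0,0,0,0,0,0.001,0.008,0,0,0,0,0,0.0012,0.0096,0,0,0,0,0,0.0014,0.0112,0,0,0,0,0,0.0016,0.0128,0,0,0,0,0,0.0018,0.0144,0,0,0,0,0,0.002,0.016,0,0,0,0,0,0.0021,0.0174,0,0,0,0,0,0.0023,0.0189,0,0,0,0])

```text
$.deltas: bad value
```

move_arm(deltas=[0.0002,0.0016,0,0,0,0,0,0.0004,0.0032,0,0,0,0,0,0.0006,0.0048,0,0,0,0,0,0.0008,0.0064,0,0,0,0,0,0.001,0.008,0,0,0,0,0,0.0012,0.0096,0,0,0,0,0,0.0014,0.0112,0,0,0,0,0,0.0016,0.0128,0,0,0,0,0,0.0018,0.0144,0,0,0,0,0,0.002,0.016,0,0,0,0,0,0.0022,0.018,0,0,0,0,0,0.0022,0.018,0,0,0,0])

```text
$.deltas: bad value
```

move_arm(deltas=[0,-0.001,0,0,0,0,0,0,-0.001,0,0,0,0,0,0,0.001,0,0,0,0,0,0.0005,0.003,0,0,0,0,0,0.0005,0.005,0,0,0,0,0,0.001,0.007,0,0,0,0,0,0.001,0.009,0,0,0,0,0,0.0015,0.011,0,0,0,0,0,0.0015,0.0125,0,0,0,0,0,0.0015,0.0145,0,0,0,0,0,0.002,0.016,0,0,0,0,0,0.002,0.018,0,0,0,0])

```text
$.deltas: bad value
```

move_arm(deltas=[0,-0.001,0,0,0,0,0,0,-0.001,0,0,0,0,0,0,0.001,0,0,0,0,0,0,0.003,0,0,0,0,0,0.001,0.005,0,0,0,0,0,0.001,0.007,0,0,0,0,0,0.001,0.009,0,0,0,0,0,0.001,0.011,0,0,0,0,0,0.001,0.012,0,0,0,0,0,0.002,0.014,0,0,0,0,0,0.002,0.016,0,0,0,0,0,0.002,0.018,0,0,0,0])

```text
$.deltas: bad value
```

move_arm(deltas=[0,-0.001,0,0,0,0,0,0,-0.001,0,0,0,0,0])

```text
t: 9.85
tool_pos: [0.5202, 0.1294, 0.1093]
orientation: [-3.141, -0.001, -0.0]
force: [0.7, 1.6, 1.4]
opening: 0.0115
gripper_force: 20.0
```

move_arm(deltas=[0,0.002,0,0,0,0,0,0,0.004,0,0,0,0,0,0.001,0.006,0,0,0,0,0,0.001,0.008,0,0,0,0,0,0.001,0.01,0,0,0,0,0,0.001,0.012,0,0,0,0,0])

```text
t: 10.6
tool_pos: [0.5212, 0.1169, 0.1092]
orientation: [-3.142, -0.001, -0.0]
force: [-0.3, 1.5, 1.8]
opening: 0.0116
gripper_force: 20.0
```

move_arm(deltas=[0,0.002,0,0,0,0,0,0.001,0.004,0,0,0,0,0,0.001,0.006,0,0,0,0,0,0.001,0.008,0,0,0,0,0,0.002,0.01,0,0,0,0,0,0.002,0.012,0,0,0,0,0])

```text
t: 11.35
tool_pos: [0.5232, 0.1049, 0.1091]
orientation: [-3.142, -0.001, -0.0]
force: [-0.3, 1.0, 1.3]
opening: 0.0115
gripper_force: 20.0
```

move_arm(deltas=[0,0.002,0,0,0,0,0,0,0.004,0,0,0,0,0,0.001,0.006,0,0,0,0,0,0.001,0.008,0,0,0,0,0,0.001,0.01,0,0,0,0,0,0.001,0.012,0,0,0,0,0])

```text
t: 12.1
tool_pos: [0.5242, 0.093, 0.1092]
orientation: [-3.142, -0.001, -0.0]
force: [-0.2, 0.3, 0.7]
opening: 0.0114
gripper_force: 20.0
```

move_arm(deltas=[0,0.002,0,0,0,0,0,0.001,0.004,0,0,0,0,0,0.001,0.006,0,0,0,0,0,0.001,0.008,0,0,0,0,0,0.002,0.01,0,0,0,0,0,0.002,0.012,0,0,0,0,0])

```text
t: 12.85
tool_pos: [0.5263, 0.0809, 0.1092]
orientation: [-3.142, -0.001, -0.0]
force: [-0.8, 0.9, 0.7]
opening: 0.0117
gripper_force: 20.0
```

move_arm(deltas=[0,0.002,0,0,0,0,0,0,0.004,0,0,0,0,0,0.001,0.006,0,0,0,0,0,0.001,0.008,0,0,0,0,0,0.001,0.009,0,0,0,0,0,0.001,0.009,0,0,0,0,0])

```text
t: 13.6
tool_pos: [0.5272, 0.0718, 0.1092]
orientation: [3.141, 0.001, 0.0]
force: [0.2, -0.1, 1.2]
opening: 0.0119
gripper_force: 20.0
```

Run:
```python
from h import *
s,im,d=shot('wrist','w7')
cv2.imwrite('pics/w7c.png',cv2.resize(im[130:300,230:400,::-1],None,fx=3.5,fy=3.5,interpolation=2))
print(s['force'])
```

```text
[ 0.18122688 -0.08062561  1.15528181]
```

View pics/w7c.png

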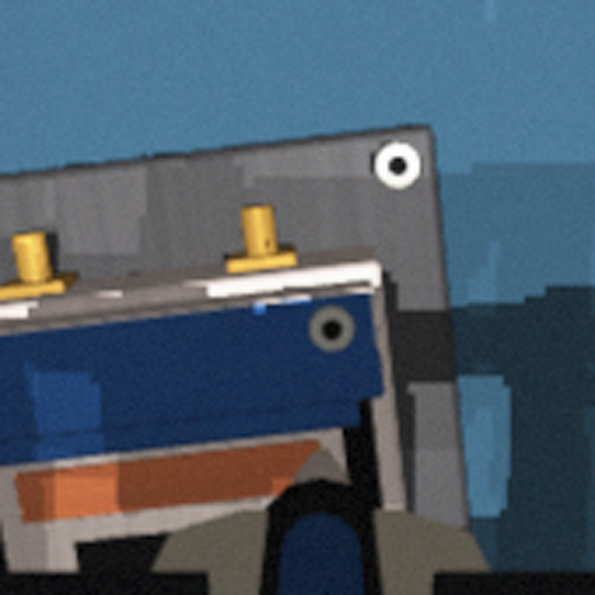

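Crop: tip at crop (320,450), at the right end of the copper bar (column ≈322). Wipe complete; lifting and returning to the stand.

move_arm(deltas=[0,0,-0.05,0,0,0,0,0,0,-0.09,0,0,0,0,-0.088,-0.248,-0.09,0,0,0,0,-0.088,-0.248,-0.09,0,0,0,0,-0.088,-0.248,-0.09,0,0,0,0,-0.088,-0.248,-0.09,0,0,0,0,-0.088,-0.248,-0.09,0,0,0,0,-0.088,-0.248,-0.09,0,0,0,0,-0.088,-0.248,-0.09,0,0,0,0,-0.088,-0.248,-0.09,0,0,0,0])

```text
t: 14.9
tool_pos: [0.4397, 0.3186, 0.1991]
orientation: [3.141, -0.002, 0.0]
force: [0.2, -0.2, -1.1]
opening: 0.0118
gripper_force: 20.0
```

```bash
python3 m.py w8 pen_stand
python3 - <<'E'
from rect import *
f=np.load('pics/w8.npz');P=f['P']; p=robot.read_state()['tool_pos'];print(p)
print(rect(P,(.438,.318),.04,.006,.03),rect(P,(.438,.318),.02,.05,.06))
for z in((.108,.123),(.123,.132),(.135,.155),(.164,.17)):
    m=(P[...,2]>z[0])&(P[...,2]<z[1])&(np.hypot(P[...,0]-p[0],P[...,1]-p[1])<.015)
    if m.any():print(z,m.sum(),np.percentile(P[m],[2,50,98],axis=0).round(4).tolist())
E
```

```text
14.9 [0.4397 0.3186 0.1991] [[1.0, -0.001, 0.0], [-0.001, -1.0, -0.0], [0.0, 0.0, -1.0]]
pen_stand 0.78 322 223 [0.45   0.3175 0.0547]
[0.43954953 0.31897485 0.19917646]
(1164, array([439. , 317.8]), array([50., 47.]), 89.7, np.float64(0.0074)) (520, array([437.6, 318.1]), array([25.7, 25.2]), 66.4, np.float64(0.0562))
(0.123, 0.132) 11 [[0.4399, 0.3165, 0.1248], [0.4402, 0.3184, 0.1267], [0.4409, 0.3197, 0.1294]]
(0.135, 0.155) 81 [[0.4412, 0.3137, 0.1368], [0.4431, 0.3184, 0.1502], [0.4443, 0.3225, 0.1547]]
(0.164, 0.17) 1 [[0.4446, 0.3109, 0.1697], [0.4446, 0.3109, 0.1697], [0.4446, 0.3109, 0.1697]]
```

move_arm(deltas=[0,0,0.05,0,0,0,0,0,0,0.08,0,0,0,0,0,0,0.1,0,0,0,0,0,0,0.108,0,0,0,0,0,0,0.112,0,0,0,0,0,0,0.112,0,0,0,0])

```text
t: 15.75
tool_pos: [0.4395, 0.3201, 0.0879]
orientation: [-3.141, -0.001, -0.001]
force: [-0.5, 0.3, -0.5]
opening: 0.0117
gripper_force: 20.0
```

Free so far; 2 mm more, then open and rise.

move_arm(deltas=[0,0,0.002,0,0,0,0,0,0,0.002,0,0,0,0,0,0,0.002,0,0,0,0.3,0,0,0.002,0,0,0,0.5,0,0,0.002,0,0,0,0.5,0,0,-0.06,0,0,0,0.5,0,0,-0.12,0,0,0,0.5,0,0,-0.16,0,0,0,0.7,0,0,-0.16,0,0,0,0.7])

```text
t: 16.88
tool_pos: [0.441, 0.3212, 0.2521]
orientation: [-3.137, -0.001, -0.011]
force: [0.9, -0.3, -0.7]
opening: 0.0618
gripper_force: 0.0
```

```bash
python3 m.py w9 cleaning_pen pen_stand
python3 - <<'E'
from rect import *
f=np.load('pics/w9.npz');P=f['P']; print(rect(P,(.438,.318),.03,.125,.16),rect(P,(.438,.318),.03,.05,.065))
s=robot.read_state();print(s['q'].round(2))
E
```

```text
16.88 [0.441  0.3212 0.2521] [[1.0, 0.001, 0.007], [0.001, -1.0, 0.004], [0.007, -0.004, -1.0]]
cleaning_pen 0.68 326 234 [0.4434 0.3174 0.1102]
pen_stand 0.97 327 217 [0.4489 0.3159 0.0565]
(192, array([439. , 319.1]), array([11.2, 12.2]), 52.5, np.float64(0.1348)) (330, array([438.9, 318. ]), array([25.4, 22.6]), 82.7, np.float64(0.0576))
[ 0.54 -0.03  1.62  0.    1.55  2.11]
```

move_arm(deltas=[0.016,0.45,0,0,0,-0.12,0.6,0.016,0.45,0,0,0,-0.12,0.6,0.016,0.45,0,0,0,-0.12,0.6,0.016,0.45,0,0,0,-0.12,0.6,0.016,0.45,0,0,0,-0.12,0.6,0.016,0.45,0,0,0,-0.12,0.6,0.016,0.45,0,0,0,-0.12,0.6,0.016,0.45,0.05,0,0,-0.12,0.6,0.016,0.45,0.1,0,0,-0.12,0.6,0.016,0.45,0.13,0,0,-0.12,0.6,0.016,0.45,0.13,0,0,-0.12,0.6])

```text
t: 18.4
tool_pos: [0.4518, -0.1287, 0.1126]
orientation: [-3.132, -0.189, 0.013]
force: [-0.5, 0.1, -0.2]
opening: 0.0561
gripper_force: 0.0
```

```bash
python3 m.py w10 module_can
cat > rel.py <<'E'
from rect import *
import sys
# tool-frame shift to world xy target (mm->m) and yaw deg
x,y,z,yaw=map(float,sys.argv[1:5])
s=robot.read_state();R=Rn.from_rotvec(s['orientation']).as_matrix()
print('pos',s['tool_pos'].round(4),'shift',(R.T@(np.array([x,y,z])-s['tool_pos'])).round(4))
c,n=np.cos(np.radians(yaw)),np.sin(np.radians(yaw))
G=np.array([[c,n,0],[n,-c,0],[0,0,-1]]).astype(float)
print('turn',Rn.from_matrix(R.T@G).as_rotvec().round(4))
E
python3 rel.py .4566 -.1285 .0215 7.2
python3 - <<'E'
from rect import *
P=np.load('pics/w10.npz')['P']
print(rect(P,(.4566,-.1285),.035,.0225,.032),rect(P,(.463,-.129),.047,.0055,.011))
E
```

```text
18.4 [ 0.4518 -0.1287  0.1126] [[0.993, 0.12, -0.008], [0.12, -0.993, 0.003], [-0.008, -0.004, -1.0]]
module_can 0.88 323 234 [ 0.4644 -0.1285  0.0242]
pos [ 0.4549 -0.1298  0.117 ] shift [ 0.0019 -0.001   0.0955]
turn [-0.0007  0.0012 -0.0048]
(1581, array([ 456.7, -128.4]), array([30.4, 25.9]), 6.4, np.float64(0.0247)) (4355, array([ 460.6, -127.8]), array([54.3, 64. ]), 7.1, np.float64(0.0076))
```

move_arm(deltas=[0.002,-0.001,0.03,0,0,0,0.6,0.002,-0.001,0.065,0,0,0,0.6,0.002,-0.001,0.08,0,0,0,0.6,0.002,-0.001,0.08,0,0,0,0.6])

```text
t: 19.0
tool_pos: [0.4571, -0.1287, 0.0373]
orientation: [-3.136, -0.19, 0.001]
force: [0.8, -0.7, -0.4]
opening: 0.0555
gripper_force: 0.0
```

```bash
python3 rel.py .4566 -.1285 .0215 7.1
```

```text
pos [ 0.4571 -0.1287  0.0373] shift [-0.0005 -0.0002  0.0158]
turn [-0.0004  0.0006 -0.0029]
```

move_arm(deltas=[0,0,0.01,0,0,0,0.6,0,0,0.016,0,0,0,0.6,0,0,0.016,0,0,0,0.6,0,0,0.016,0,0,0,0.2,0,0,0.016,0,0,0,0,0,0,0.016,0,0,0,0,0,0,0.016,0,0,0,0,0,0,0.016,0,0,0,0], squeeze=40)

```text
t: 20.0
tool_pos: [0.4573, -0.1287, 0.0213]
orientation: [3.136, 0.19, 0.0]
force: [-0.6, 0.5, 2.7]
opening: 0.026
gripper_force: 40.0
```

move_arm(deltas=[0,0,-0.03,0,0,0,0,0,0,-0.06,0,0,0,0,0.025,-0.07,-0.07,0,0,0,0,0.07,-0.219,-0.07,0,0,0,0,0.07,-0.219,-0.07,0,0,0,0,0.07,-0.219,-0.07,0,0,0,0,0.07,-0.219,-0.07,0,0,0,0,0.07,-0.219,-0.07,0,0,0,0,0.07,-0.219,-0.07,0,0,0,0,0.07,-0.219,-0.07,0,0,0,0])

```text
t: 21.25
tool_pos: [0.5003, 0.096, 0.0911]
orientation: [3.136, 0.187, -0.0]
force: [-0.6, 0.4, -1.9]
opening: 0.0257
gripper_force: 40.0
```

```bash
python3 m.py w11 module module_can
python3 rel.py .4998 .0972 .06 6.9
python3 - <<'E'
from rect import *
f=np.load('pics/w11.npz');P=f['P'];im=f['im']; s=robot.read_state();t=s['tool_pos']
cv2.imwrite('pics/w11c.png',cv2.resize(im[100:320,200:440,::-1],None,fx=3,fy=2.7,interpolation=2))
y=np.radians(6.9);d=(P[...,:2]-np.array([.518,.0994]))*1000
N=np.stack([d[...,0]*np.cos(y)+d[...,1]*np.sin(y),-d[...,0]*np.sin(y)+d[...,1]*np.cos(y)],-1)
z0=t[2]-.0193
print(z0,[rect(P,(t[0]+.003,t[1]),.05,z0+.002,z0+.009)])
m=(P[...,2]>z0+.002)&(P[...,2]<z0+.009)&(np.hypot(P[...,0]-t[0],P[...,1]-t[1])<.05)
print(np.percentile(N[m],[.5,99.5],axis=0).round(1).tolist(),np.percentile(P[m][:,2],[5,50,95]).round(4))
E
```

```text
21.25 [0.5003 0.096  0.0911] [[0.993, 0.119, -0.0], [0.119, -0.993, -0.0], [-0.0, 0.0, -1.0]]
module 0.9 326 262 [0.5164 0.0952 0.0779]
module 0.79 110 165 [0.545  0.2288 0.0239]
module_can 0.91 323 268 [0.5148 0.0965 0.083 ]
module_can 0.74 314 187 [0.5488 0.1054 0.0466]
pos [0.5004 0.0965 0.0912] shift [-0.0005 -0.0008  0.0312]
turn [-0.     -0.0001 -0.0008]
0.07191676233291587 [(5581, array([505.9,  96.1]), array([50.1, 64.1]), 7.0, np.float64(0.0773))]
[[-15.1, -33.5], [12.5, 29.9]] [0.0756 0.0773 0.0791]
```

View pics/w11c.png

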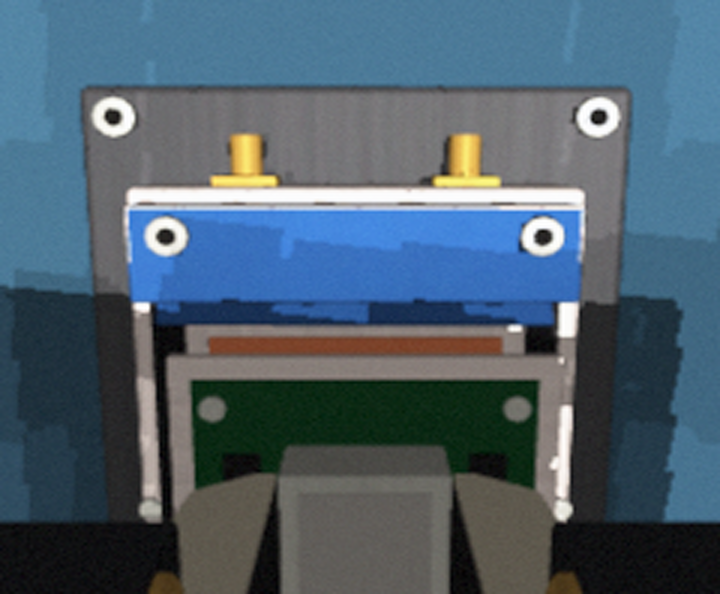

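Crop: module held level above the nest, connector towards robot; plate edges 168–572, lip 128–583: module sits ≈1.5 mm right of the nest axis. Correcting while lowering.

move_arm(deltas=[-0.001,-0.0015,0,0,0,0,0,-0.001,-0.0015,0.01,0,0,0,0,-0.001,-0.0015,0.02,0,0,0,0,-0.001,-0.0015,0.027,0,0,0,0,-0.001,-0.0015,0.027,0,0,0,0,-0.001,-0.0015,0.027,0,0,0,0])

```text
t: 22.15
tool_pos: [0.4992, 0.0985, 0.0642]
orientation: [3.136, 0.19, 0.0]
force: [-0.1, -0.0, -0.3]
opening: 0.0258
gripper_force: 40.0
```

```bash
cat > chk.py <<'E'
from rect import *
import sys
s,im,d=shot('wrist',sys.argv[1]);P=cloud('wrist',s,d);t=s['tool_pos']
y=np.radians(6.9);e=(P[...,:2]-np.array([.518,.0994]))*1000
N=np.stack([e[...,0]*np.cos(y)+e[...,1]*np.sin(y),-e[...,0]*np.sin(y)+e[...,1]*np.cos(y)],-1)
z0=t[2]-.0193
hsv=cv2.cvtColor(im,cv2.COLOR_RGB2HSV);H,S=hsv[...,0].astype(int),hsv[...,1].astype(int)
g=(H>45)&(H<85)&(S>90)&(abs(P[...,2]-z0-.0055)<.004)&(abs(N[...,1])<40)
b=(H>105)&(H<118)&(S>150)&(P[...,2]>.042)&(P[...,2]<.052)&(N[...,0]>12)
a=(abs(P[...,2]-z0-.0045)<.003)&(np.abs(N[...,0]-5)<8)&(abs(N[...,1])<40)
for k,m in dict(green=g,blue=b,plate=a).items():
    if m.any():print(k,m.sum(),np.percentile(N[m],[1,99],axis=0).round(1).tolist(),P[m][:,2].mean().round(4))
td=(t[:2]-np.array([.518,.0994]))*1000;print('tcp nest',round(td[0]*np.cos(y)+td[1]*np.sin(y),1),round(-td[0]*np.sin(y)+td[1]*np.cos(y),1),t.round(4),'f',s['force'].round(1),'tq',s['wrist_torque'].round(2),s['orientation'].round(3),s['t'].round(2))
E
python3 chk.py w12
```

```text
green 3099 [[-10.9, -26.3], [7.7, 28.4]] 0.0507
blue 7552 [[13.6, -40.0], [36.2, 40.5]] 0.0463
plate 4039 [[-2.9, -30.4], [11.8, 32.0]] 0.0501Traceback (most recent call last):
  File "chk.py", line 13, in <module>
    td=(t[:2]-np.array([.518,.0994]))*1000;print('tcp nest',round(td[0]*np.cos(y)+td[1]*np.sin(y),1),round(-td[0]*np.sin(y)+td[1]*np.cos(y),1),t.round(4),'f',s['force'].round(1),'tq',s['wrist_torque'].round(2),s['orientation'].round(3),s['t'].round(2))
                                                                                                                                                                                                                                            ^^^^^^^^^^^^
AttributeError: 'float' object has no attribute 'round'
```

move_arm(deltas=[0,0.0005,0.004,0,0,0,0,0,0.0005,0.006,0,0,0,0,0,0.0005,0.0075,0,0,0,0,0,0.0005,0.0085,0,0,0,0,0,0.0005,0.0085,0,0,0,0])

```text
t: 22.82
tool_pos: [0.4995, 0.0979, 0.0561]
orientation: [3.136, 0.19, 0.001]
force: [-1.1, -0.3, 4.7]
opening: 0.0257
gripper_force: 40.0
```

```bash
sed -i "s/,s\['t'\].round(2)//" chk.py; python3 chk.py w13
```

```text
green 3116 [[-10.9, -27.0], [7.9, 28.0]] 0.0425
blue 8245 [[13.6, -40.0], [36.2, 40.5]] 0.0463
plate 4504 [[-2.9, -38.6], [11.3, 38.7]] 0.0419
tcp nest -18.5 0.8 [0.4995 0.0979 0.0561] f [-1.1 -0.3  4.7] tq [-0.11  0.3   0.08] [3.136e+00 1.900e-01 1.000e-03]
```

move_arm(deltas=[0,0,0.001,0,0,0,0,0,0,0.001,0,0,0,0,0,0,0.001,0,0,0,0])

```text
t: 23.25
tool_pos: [0.4996, 0.098, 0.0553]
orientation: [3.136, 0.19, 0.001]
force: [-1.9, -0.6, 6.2]
opening: 0.0258
gripper_force: 40.0
```

move_arm(deltas=[0,0,0.0005,0,0,0,0,0,0,0.0005,0,0,0,0,0,0,0.0005,0,0,0,0])

```text
t: 23.62
tool_pos: [0.4996, 0.0979, 0.0553]
orientation: [3.136, 0.19, 0.001]
force: [-5.2, -0.9, 12.1]
opening: 0.0258
gripper_force: 40.0
```

move_arm(deltas=[0.001,0,-0.0005,0,0,0,0,0.003,0,-0.0005,0,0,0,0,0.005,0,-0.0005,0,0,0,0,0.007,0,-0.0005,0,0,0,0,0.007,0,-0.0005,0,0,0,0])

```text
t: 24.25
tool_pos: [0.5069, 0.0989, 0.0555]
orientation: [-3.136, -0.19, -0.002]
force: [-0.5, 0.2, 6.4]
opening: 0.0253
gripper_force: 40.0
```

```bash
python3 chk.py w14
```

```text
green 2230 [[-3.6, -26.9], [11.5, 28.2]] 0.042
blue 8021 [[13.6, -40.1], [36.1, 40.5]] 0.0464
plate 3569 [[-2.7, -38.7], [11.5, 38.9]] 0.0416
tcp nest -11.0 0.8 [0.5069 0.0989 0.0555] f [-0.5  0.2  6.4] tq [-0.05  0.17 -0.01] [-3.136e+00 -1.900e-01 -2.000e-03]
```

move_arm(deltas=[0.002,0,0,0,0,0,0,0.004,0,0,0,0,0,0,0.006,0,0,0,0,0,0,0.006,0,0,0,0,0,0])

```text
t: 24.8
tool_pos: [0.5128, 0.0997, 0.0554]
orientation: [-3.136, -0.19, -0.002]
force: [-0.6, -0.9, 6.0]
opening: 0.0258
gripper_force: 40.0
```

move_arm(deltas=[0.001,0,0,0,0,0,0,0.001,0,0,0,0,0,0,0.001,0,0,0,0,0,0])

```text
t: 25.18
tool_pos: [0.5129, 0.0997, 0.0554]
orientation: [-3.136, -0.19, 0.001]
force: [-5.9, 0.2, 10.7]
opening: 0.0257
gripper_force: 40.0
```

```bash
cat >> chk.py <<'E'
m=(abs(N[...,1])<11)&(P[...,2]>.046)&(P[...,2]<.0615)&(N[...,0]<13)&(N[...,0]>-15)
print('can',m.sum(),np.percentile(N[m][:,0],[50,90,97,99.5]).round(1),'top z',np.percentile(P[m][:,2],[50,90]).round(4))
h=N[...,0]; 
for yy in(-30,-20,20,30):
    q=(abs(N[...,1]-yy)<3)&(h>5)&(h<26)&(P[...,2]<.056)
    o=np.argsort(h[q]);hh=h[q][o];zz=P[...,2][q][o]
    print(yy,[(float(x),float(np.median(zz[(abs(hh-x)<.7)]).round(4))) for x in np.arange(6,25,1.5) if (abs(hh-x)<.7).any()])
E
python3 chk.py w15
```

```text
green 909 [[-1.1, -27.0], [12.3, 33.3]] 0.0418
blue 7820 [[13.7, -40.1], [36.1, 40.4]] 0.0464
plate 2146 [[-2.6, -38.9], [11.2, 39.1]] 0.0413
tcp nest -5.0 0.9 [0.5129 0.0997 0.0554] f [-5.9  0.2 10.7] tq [-0.1   1.16  0.  ] [-3.136e+00 -1.900e-01  1.000e-03]
can 2879 [-0.3  9.2  9.4 12.7] top z [0.0587 0.0596]
-30 [(6.0, 0.0408), (7.5, 0.0408), (9.0, 0.0407), (10.5, 0.0408), (12.0, 0.0459), (13.5, 0.0469), (15.0, 0.046), (16.5, 0.0452), (18.0, 0.0464), (19.5, 0.0465), (21.0, 0.0466), (22.5, 0.0464), (24.0, 0.0465)]
-20 [(6.0, 0.044), (7.5, 0.0426), (9.0, 0.0417), (10.5, 0.0419), (12.0, 0.0459), (13.5, 0.0471), (15.0, 0.046), (16.5, 0.0452), (18.0, 0.0462), (19.5, 0.0465), (21.0, 0.0463), (22.5, 0.0467), (24.0, 0.0464)]
20 [(6.0, 0.0438), (7.5, 0.0432), (9.0, 0.0417), (10.5, 0.042), (12.0, 0.0455), (13.5, 0.0467), (15.0, 0.0462), (16.5, 0.0453), (18.0, 0.0464), (19.5, 0.0464), (21.0, 0.0464), (22.5, 0.0466), (24.0, 0.0466)]
30 [(6.0, 0.0407), (7.5, 0.0411), (9.0, 0.0408), (10.5, 0.0407), (12.0, 0.0429), (13.5, 0.0468), (15.0, 0.0463), (16.5, 0.0453), (18.0, 0.0464), (19.5, 0.0465), (21.0, 0.0463), (22.5, 0.0464), (24.0, 0.0464)]
```

move_arm(deltas=[0.001,0,0,0,0,0,0,0.001,0,0,0,0,0,0,0.001,0,0.0005,0,0,0,0,0.001,0,0.0005,0,0,0,0])

```text
t: 25.72
tool_pos: [0.513, 0.0997, 0.0553]
orientation: [3.136, 0.19, -0.004]
force: [-12.8, -1.5, 20.8]
opening: 0.0256
gripper_force: 40.0
```

```bash
python3 chk.py w16 | head -6
python3 - <<'E'
from h import *
for c in('wrist',):
    for l in('pin_1','pin_4','cleaning_pen','nest_lip'):print(l,[(np.round(r['uv']),round(r['confidence'],2)) for r in robot.recognise(c,l)[:2]])
E
```

```text
green 886 [[0.5, -27.0], [11.1, 34.1]] 0.0417
blue 7899 [[13.5, -40.0], [36.2, 40.5]] 0.0463
plate 2127 [[-2.6, -39.1], [11.1, 39.0]] 0.0412
tcp nest -5.0 0.9 [0.513  0.0997 0.0553] f [-12.8  -1.5  20.8] tq [-0.29  2.46 -0.08] [ 3.136  0.19  -0.004]
can 2887 [-0.4  9.2  9.5 12.7] top z [0.0587 0.0596]
-30 [(6.0, 0.0409), (7.5, 0.0406), (9.0, 0.0406), (10.5, 0.0405), (12.0, 0.0458), (13.5, 0.0468), (15.0, 0.0458), (16.5, 0.045), (18.0, 0.0462), (19.5, 0.0465), (21.0, 0.0464), (22.5, 0.0464), (24.0, 0.0465)]
pin_1 []
pin_4 []
cleaning_pen []
nest_lip [(array([321., 214.]), 0.59), (array([324., 283.]), 0.46)]
```

move_arm(deltas=[-0.0005,0,0,0,0,0,0,-0.0005,0,0,0,0,0,0,-0.0005,0,0,0,0,0,0,-0.0005,0,0,0,0,0,0])

```text
t: 26.48
tool_pos: [0.5129, 0.0997, 0.0553]
orientation: [3.136, 0.19, -0.002]
force: [-10.0, -1.3, 16.6]
opening: 0.0259
gripper_force: 40.0
```

```bash
python3 -c "
from plant import robot
print(robot.close_job())"
```

```text
the job is handed in; nothing more can be done
None
```

The job is handed in at about 26.5 s. The pen wiped the contact bar from left to right and is back in its stand. The module is held pressed home against the stop, by position and force readings only as I had no picture views left, with about 17 N down and 10 N towards the stop.

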